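# Close the tumbler's barrel stop past its spring plunger and switch on

## Robot

A 6-joint arm with a two-finger parallel gripper is mounted at the origin on the work surface. World frame = base frame: x ahead of the robot, y to its left, z up, the work surface at z = 0. Lengths are in m, angles in rad, forces in N, time in s.
With the tool pointing down it reaches from about 0.35 to 0.775 m from the base axis. Payload 7.3 kg.
Tool frame: the origin (TCP) lies midway between the tips of the shut fingers; the grasp point (between the pads) lies grasp_offset behind it (grasp_offset is the distance from the TCP to the grasp point, in m); z points along the fingers, y is the line along which they close (so a half turn about z gives the same grasp; the last joint's range is limited). The gripper opens to 92 mm and grips with 3 to 60 N. Pads are 19 mm wide; open, the fingers measure 130 mm over their backs; the gripper's body (75 mm by 190 mm) begins 47 mm behind the grasp point.
Start: joints at [1.035, 0.342, 1.524, -0, 1.275, -0.146], TCP at [0.199, 0.486, 0.227] pointing down, gripper open.
Joint ranges: [-2.53, 2.53], [-0.77, 2.02], [0.04, 2.7], [-1, 4.14], [0.28, 2.66], [-3.11, 3.11]. Speed limits (rad/s): [2.57, 2.57, 3.14, 3.14, 3.14, 3.14].

## Interface

Orientations are given as [roll, pitch, yaw] about the fixed x, y, z axes, in that order (R = Rz(yaw) Ry(pitch) Rx(roll)).
In Python, from cell import * gives the robot as it stands.
- The arm moves only by the tool step_arm, never from a script. Its argument "plan" is a list of rows, each a list of 5 numbers: the closure, from -1 (fully open) to 1 (shut), then the shift along the tool's x, y, z in m, then the turn about the tool's z in rad. In form: [[hand, x, y, z, twist], ...]. A call has 1 to 20 rows; each row is the pose to reach, as a shift and turn from the pose commanded when the call began, along the tool's axes at that moment; what a row does not reach only later rows make up. A row lasts 1/8 s, in which the tool goes at most 62.5 mm and 10.7 degrees, less where a joint would pass 70% of its speed; a pose out of reach is approached as far as the arm can. A call with a gripper value outside its range is refused whole. The fingers move at their own pace and stop on an object; "grip_force" is the grip in N (left out, the last holds). Time passes only in rows, so rows that repeat a pose let the fingers close. It gives the time, the measured TCP pose, the force, the opening and the grip force at its end, in the units of the state.
- observe(): the state, without advancing time (a new reading comes with each control period).
- read_camera(name): name is "scene" or "top" or "wrist"; returns a dict with "img" (384x512x3 uint8, red, green, blue), "range_z" (384x512 float32, m along the optical axis (not along the pixel's ray), 0 where there is no reading), "fx", "fy", "cx", "cy" (pixels), "R" (3x3) and "t" (3): a world point X has camera coordinates R X + t; the wrist camera has in their place "T_tool_cam" (4x4, takes a point from camera to tool coordinates, whose origin is the TCP and whose axes are the flange's). Camera axes: x right, y down, z forward; pixel columns grow to the right and rows downward; lengths in m; the calibration is good to about 2 mm. A picture is of the moment at which its call begins: read the wrist's pose just before it.
- hand_in(): hands the job in; it is judged then, once.
The state is a dict: "time": time; "qpos": joint angles; "qvel": joint speeds; "joint_efforts": joint torques, N m; "tool_pos": TCP position; "tool_rot": TCP orientation; "contact_force": force on the tool from outside, world axes, zero at the start; "torque": the same for the moment, N m; "opening": finger opening in m; "grip_force": force on a finger pad.
Only numpy, scipy, OpenCV 4.12 (cv2) and the standard library are available. Lean on these libraries where they do the work, as an engineer would, in place of code of your own. Each camera call takes 0.05 s, during which the arm holds its last target. There are 200 camera calls.

## Task

Get the rock tumbler running: with a fingertip hold its spring plunger down and, while it is down, push the barrel stop's upright tab so that the slide gets past the plunger; push on until the stop is fully home at the barrels and the plunger has sprung back up in the second hole. Only then push the toggle switch fully over to on, towards the barrels. Just press and push: do not pick up or shift the loose things standing on and around the machine.

Things in the scene. Friction and masses are not known exactly. Their poses are not given: they have to be found in the camera images.
- tumbler: Fixed twin-barrel rock tumbler. Origin on the shelf; own x to the back (away from robot), y left, z up. Chassis x -115..135, y -210..210 mm, deck 75 mm above the shelf; belt guard (125 high) at the +y end. Two 110 mm rubber barrels lie along y at x = 65, tops 205 above the shelf. In front, along y at x = -62, the stop's steel slide between low guide rails; toggle switch at (-70, 160).
- plunger_top (a point): Centre of the flat top of the spring plunger's round black cap (36 mm diameter, 11 thick), at tumbler (-62, -85), 38 mm above the deck when up; moves down with it. Below the cap a 9 mm stem runs through the slide's slot, and a 20 mm square shoulder sits in a hole of the slide and blocks it.
- plunger (a joint): Plunger travel (m): 0 up, 0.012 bottomed. Starts to move at 5.5 N, 11 N fully down, springs back. The slide passes only when it is over 6.5 mm down: press 8 mm or more and keep it down for the slide's first 5 mm; from then the slide holds the shoulder under itself (6.5 mm down) and the finger may leave the cap. It springs up by itself in the second hole.
- stop_tab (a point): Centre of the push face of the stop's upright steel tab: 44 mm wide (x), 5 thick, 9 to 59 mm above the deck (this point 34). The face looks to tumbler -y; at the start it is 24-26 mm to the +y side of the plunger's axis, so a fingertip pressing the cap can also push it. Slide: 48 wide, top 9 above the deck. A cross arm (top 56 above the deck) stands on it 124 mm to the -y side of the face.
- stop (a joint): Travel of the barrel stop (m) along tumbler +y: 0 to 0.002 drawn back, blocked by the plunger; 0.070 second hole over the plunger; 0.071 solid end of travel, pad 5 mm from the barrel's end. Slides with 3 to 5 N, stays where it is left.
- toggle_tip (a point): Tip, on the centre line, of the toggle switch's steel bat lever: 52 mm long from its pivot, 11 mm thick at the foot, 18 near the tip. Pivot at tumbler (-70, 160), 26 mm above the deck, axis along y, on a black housing 66 (x) x 44 mm, 22 high. Off, it leans 0.45 rad from upright to the front (-x).
- toggle (a joint): Toggle angle in rad: 0 to 0.1 = off at the start (leaning to the front, -x), 0.9 = fully on (leaning to the barrels, +x). Stiff, about 2 N at the tip; it stays where it is left.
- grit_jar: Loose red plastic grit jar with a white cap, 76 mm diameter, 100 mm high, on the shelf in front of the tumbler; origin at the centre of its underside. Leave alone.
- crock: Loose stoneware crock, open, 132 mm diameter, 120 mm high, on the shelf at the tumbler's -y side; origin at the centre of its underside. Leave alone.
- pebble: Loose flat grey granite pebble, 48 mm across, 16 mm thick, lying on the tumbler's deck between the slide and the toggle switch; origin at the centre of its underside. Leave alone.
- sieve: Loose zinc sieve frame, 200 mm diameter, 45 mm high, on the shelf at the tumbler's +y side; origin at the centre of its underside. Leave alone.
- brush: Loose hand brush 190 mm long, lying on the shelf in front of the tumbler roughly along its y; origin near its middle, underside. Leave alone.
- spare_lid: Loose aluminium barrel lid, 100 mm diameter, 22 mm high with its stud, flat on the shelf in front of the tumbler; origin at the centre of its underside. Leave alone.
- cobble: Loose rough stone, 66 mm across, 42 mm high, on the shelf at the tumbler's -y side near its front corner; origin at the centre of its underside. Leave alone.

How it is judged:
By the outcome, as a careful person would: the job done as asked, in the order asked, and still so for the second after the job is handed in, with the robot touching nothing.
It also fails if it takes over 45 s, if anything falls off the work surface, if the arm or the gripper's body presses on something with over 40 N, if the wrist force passes 120 N, or if a joint passes its speed limit or range.

## Working session

There is one attempt and no reset: what is moved stays moved. The work goes in short steps, Python scripts to look and compute and a tool call to move; the robot and the scene stay as the last step left them, time stands still between calls to the robot, and variables do not carry over. Pictures are saved under pics/ and viewed, at most 10 in all, crops included, and the job is handed in when it is done.

Besides the shell and the picture viewer there is one more tool, called after "Call:" in YAML: its name, and indented under it one key for each argument. step_arm: Moves the arm, as the interface text tells. Its arguments: {"type":"object","properties":{"plan":{"type":"array","items":{"type":"array","items":{"type":"number"}}},"grip_force":{"type":"number"}},"required":["plan"]}

```bash
mkdir -p pics; python3 - <<'E'
from cell import *
import cv2,pickle
s=observe();print({k:s[k] for k in('time','tool_pos','tool_rot','contact_force','opening')})
a=read_camera("scene");b=read_camera("top")
pickle.dump((a,b),open('v.pkl','wb'))
for n,c in(('scene',a),('top',b)):
    cv2.imwrite(f'pics/{n}0.png',cv2.resize(c['img'][:,:,::-1],(800,600)));print(n,c['R'],c['t'],c['fx'],c['cx'],c['cy'])
E
```

```text
{'time': 0.0, 'tool_pos': array([0.19926885, 0.48526977, 0.22604118]), 'tool_rot': array([-3.14006419e+00, -2.55685249e-04,  2.75176908e+00]), 'contact_force': array([ 0.69971423,  0.79663917, -0.21802242]), 'opening': 0.09191466530986718}
scene [[ 0.23419953  0.97215246 -0.00837655]
 [ 0.52111528 -0.13280545 -0.84309049]
 [-0.82072495  0.19308625 -0.53770648]] [-0.16394195 -0.165444    1.63745766] 403.7449970648389 246.357963032513 193.77973842743188
top [[ 0.01112366 -0.99961525  0.02540888]
 [-0.9966524  -0.01314178 -0.08069254]
 [ 0.08099541 -0.02442623 -0.99641513]] [0.02616566 0.55450836 0.98766479] 376.37169515913763 256.3799734426794 194.08601654807222
```

View pics/scene0.png

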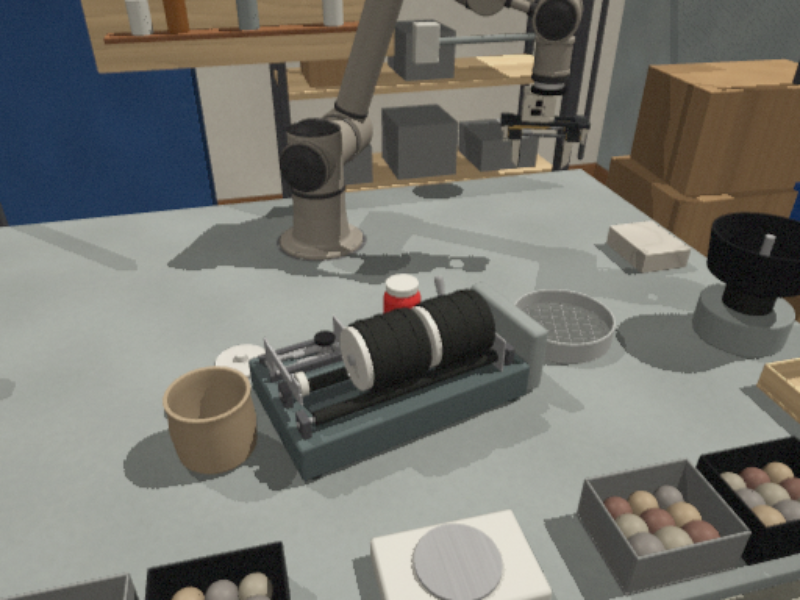

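View pics/top0.png

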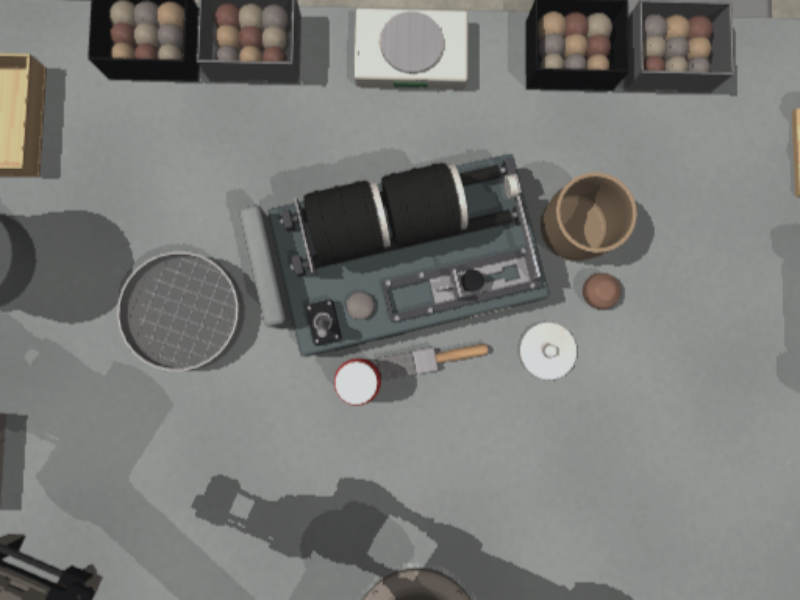

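The scene view shows the tumbler with plunger cap at (325,338) and tab at (340,325). The top view shows the cap at (472,281), tab left of it at (455,283), pebble at (360,305), toggle at (322,322) and jar at (357,382), all in 800x600 scale.

```bash
cat > h.py <<'E'
import numpy as np,cv2,pickle
def cloud(c):
    z=c['range_z'];v,u=np.indices(z.shape)
    P=np.stack([(u-c['cx'])/c['fx']*z,(v-c['cy'])/c['fy']*z,z],-1)
    return (P-c['t'])@c['R']
def ray(c,u,v,h):
    d=c['R'].T@np.array([(u-c['cx'])/c['fx'],(v-c['cy'])/c['fy'],1]);o=-c['R'].T@c['t']
    return o+d*(h-o[2])/d[2]
E
python3 - <<'E'
from h import *
a,b=pickle.load(open('v.pkl','rb'))
W=cloud(b);z=W[...,2];im=b['img'].astype(int)
print('shelf z',np.median(z[330:350,300:400]))
# deck rect
box=np.zeros(z.shape,bool);box[90:235,150:355]=1
m=((z>.06)&(z<.24)&box).astype(np.uint8)
n,l,st,ce=cv2.connectedComponentsWithStats(m)
for i in range(1,n):
    if st[i,4]>40: print(i,st[i],W[l==i].mean(0).round(3))
# deck front edge points
d=(abs(z-.075)<.006)&box
P=W[d][:,:2].astype(np.float32);r=cv2.minAreaRect(P*1000);print(r)
# cap
k=np.zeros_like(box);k[165:195,285:320]=1
dark=(im.sum(2)<110)&k&(z>.1)&(z<.13)
v,u=np.nonzero(dark);print('cap',len(u),u.mean(),v.mean(),W[dark].mean(0),np.ptp(W[dark],0)); print('ray',ray(b,(u.min()+u.max())/2,(v.min()+v.max())/2,.113))
k=np.zeros_like(box);k[165:200,275:345]=1
t=(z>.122)&(z<.16)&k
n,l,st,ce=cv2.connectedComponentsWithStats(t.astype(np.uint8))
for i in range(1,n):
    if st[i,4]>8: print('tall',st[i],W[l==i].mean(0).round(4),W[l==i].min(0).round(3),W[l==i].max(0).round(3))
k=np.zeros_like(box);k[190:220,190:225]=1
t=(z>.108)&k;print('tog',t.sum(),W[t].mean(0),W[t].max(0)); t&=z>.135;print('tip',t.sum(),W[t].mean(0))
crop=np.hstack([cv2.resize(b['img'][140:230,180:350],None,fx=4,fy=4,interpolation=2),])
cv2.imwrite('pics/c1.png',crop[:,:,::-1])
c=a['img'][165:280,150:350];cv2.imwrite('pics/c2.png',cv2.resize(c,None,fx=4,fy=4,interpolation=2)[:,:,::-1])
E
```

```text
shelf z 0.00011214370470396054
1 [  154    99   198   130 17390] [0.622 0.043 0.116]
2 [349 126   6  30 125] [ 0.692 -0.212  0.077]
3 [218 230  22   5  81] [0.452 0.103 0.084]
((616.9146728515625, 4.156005859375), (290.0816650390625, 483.28631591796875), 14.150496482849121)
cap 19 296.94736842105266 180.3684210526316 [ 0.58186994 -0.06410106  0.11287387] [0.02994308 0.01242559 0.00786691]
ray [ 0.58524854 -0.06543641  0.113     ]
tall [340 165   5  13  35] [ 0.6056 -0.1724  0.1293] [ 0.589 -0.177  0.124] [ 0.619 -0.167  0.134]
tall [289 173   7  18  50] [ 0.5771 -0.0496  0.1323] [ 0.556 -0.057  0.123] [ 0.597 -0.043  0.137]
tog 74 [0.50397703 0.14902343 0.1857293 ] [0.52610543 0.16485906 1.02820398]
tip 51 [0.49870379 0.14566994 0.21561656]
```

View pics/c1.png

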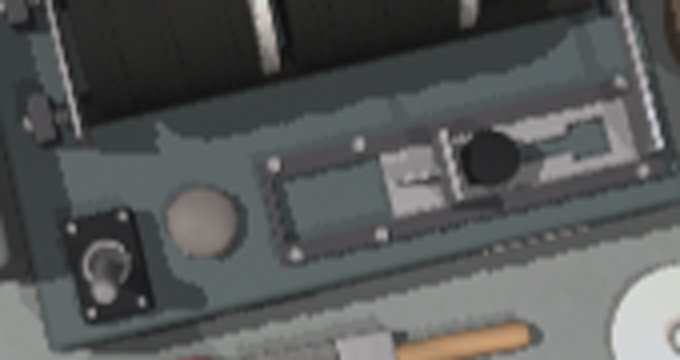

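The crop shows the cap at crop (490,157), the tab at (450,165), pebble at (203,220), the switch housing centre at (107,266) and the lever tip at (105,290), leaning to the front.

```bash
python3 - <<'E'
from h import *
a,b=pickle.load(open('v.pkl','rb'))
f=lambda x,y,h:ray(b,180+x/4-.4,140+y/4-.4,h)[:2]
cap=f(490,157,.113);hous=f(107,266,.097);tip=f(105,290,.148-.005)
print(cap,hous,tip)
src=np.array([[-62,-85],[-70,160]])/1e3
yaw=np.arctan2(*(hous-cap)[::-1])-np.arctan2(*(src[1]-src[0])[::-1])
def fit(yaw):
    R=np.array([[np.cos(yaw),-np.sin(yaw)],[np.sin(yaw),np.cos(yaw)]]);o=((cap+hous)/2)-R@src.mean(0);return R,o
W=cloud(b);z=W[...,2]
R,o=fit(yaw);print('yaw',yaw,'o',o,'err',np.linalg.norm(hous-cap),np.linalg.norm(src[1]-src[0]))
L=(W[...,:2]-o)@R
bar=(z>.19)&(z<.215)&(abs(L[...,0]-.065)<.06)&(abs(L[...,1])<.18);p=np.polyfit(L[bar][:,1],L[bar][:,0],1);print('barrel',p,z[bar].max())
# belt-guard extents, jar, pebble
g=(z>.11)&(z<.14)&(L[...,1]>.185)&(L[...,1]<.25)&(abs(L[...,0])<.16)
print('guard',L[g].min(0),L[g].max(0),np.polyfit(L[g][:,0],L[g][:,1],1))
d=(abs(z-.075)<.006)&(abs(L)<.25).all(-1);print('deck',np.percentile(L[d],[.5,99.5],axis=0))
for n,q in(('cap',cap),('tip',tip),('tab',np.array([.5771,-.0496])),('cross',np.array([.6056,-.1724]))):print(n,(q-o)@R)
# cross-check: cap in scene camera
Ws=cloud(a);im=a['img'].astype(int);zs=Ws[...,2]
k=(im.sum(2)<120)&(np.linalg.norm(Ws[...,:2]-cap,axis=-1)<.03)&(zs>.105)&(zs<.12)
print('scene cap',k.sum(),Ws[k].mean(0),Ws[k].min(0),Ws[k].max(0))
Ls=(Ws[...,:2]-o)@R
k=(zs>.12)&(zs<.165)&(np.linalg.norm(Ls-[-.08,.16],axis=-1)<.05);print('scene lever',k.sum(),Ls[k].mean(0),Ls[k].min(0),Ls[k].max(0),zs[k].max())
k=(z>.12)&(z<.165)&(np.linalg.norm(L-[-.08,.16],axis=-1)<.05);print('top lever',k.sum(),L[k].mean(0),L[k].min(0),L[k].max(0),z[k].max())
k=(z>.09)&(z<.105)&(L[...,0]<-.13)&(L[...,0]>-.3)&(abs(L[...,1])<.2);print('jar',k.sum(),L[k].mean(0),L[k].min(0),L[k].max(0))
k=(z>.085)&(z<.1)&(np.linalg.norm(L-[-.06,.09],axis=-1)<.05);print('pebble',k.sum(),L[k].mean(0))
E
```

```text
[ 0.58578046 -0.07676766] [0.51668108 0.15792818] [0.50041076 0.15383148]
yaw 0.25368914077060745 o [0.62452994 0.02084498] err 0.24465662676651262 0.24513057744802055
barrel [0.00264437 0.06201893] 0.2093785249656117
guard [-0.0599514   0.20949113] [0.12838226 0.2473364 ] [-0.00507566  0.22530833]
deck [[-0.17930332 -0.23905766]
 [ 0.13075701  0.20997549]]
cap [-0.06200773 -0.08476315]
tip [-0.08677     0.15988104]
tab [-0.06359191 -0.05628645]
cross [-0.06682405 -0.18230884]
scene cap 48 [ 0.59559082 -0.07848544  0.11083981] [ 0.57897466 -0.09493417  0.10583143] [ 0.60343333 -0.06471201  0.1149841 ]
scene lever 63 [-0.08017839  0.15534835] [-0.09326458  0.14768631] [-0.070653    0.16519757] 0.14972443473046906
top lever 58 [-0.08434012  0.15895196] [-0.09475389  0.15185871] [-0.07132814  0.16735711] 0.1522923721010552
jar 575 [-0.17523316  0.13103422] [-0.20783482  0.09884953] [-0.14230223  0.16315564]
pebble 316 [-0.05810143  0.08906136]
```

Call:
step_arm:
  plan:
    - [1,-0.0476,-0.0311,0,-0.054]
    - [1,-0.0952,-0.0622,0,-0.107]
    - [1,-0.1428,-0.0933,0,-0.161]
    - [1,-0.1904,-0.1244,0,-0.214]
    - [1,-0.238,-0.1555,0,-0.268]
    - [1,-0.2857,-0.1866,0,-0.322]
    - [1,-0.3333,-0.2177,0,-0.375]
    - [1,-0.3809,-0.2488,0,-0.429]
    - [1,-0.4285,-0.2799,0,-0.482]
    - [1,-0.4761,-0.311,0,-0.536]
    - [1,-0.5237,-0.3421,0,-0.59]
    - [1,-0.5713,-0.3732,0.02,-0.643]
    - [1,-0.5713,-0.3732,0.046,-0.643]
    - [1,-0.5713,-0.3732,0.046,-0.643]
    - [1,-0.5713,-0.3732,0.046,-0.643]
  grip_force: 20

```text
time: 1.98
tool_pos: [0.5863, -0.0762, 0.1816]
tool_rot: [-3.141, 0.001, -2.888]
contact_force: [1.2, -0.2, 0.3]
opening: 0.0002
grip_force: 0.0
```

```bash
python3 - <<'E'
from cell import *
from h import *
s=observe();w=read_camera("wrist");b=read_camera("scene")
print(s['tool_pos'],s['tool_rot'],s['contact_force'],w['T_tool_cam'].round(4)); pickle.dump((s,w,b),open('v2.pkl','wb'))
try: print('go',grasp_offset)
except NameError: print('no go')
cv2.imwrite('pics/w1.png',np.hstack([cv2.resize(w['img'],(400,300)),cv2.resize(b['img'][165:240,140:240],(400,300))])[:,:,::-1])
from scipy.spatial.transform import Rotation as Ro
z=w['range_z'];v,u=np.indices(z.shape);P=np.stack([(u-w['cx'])/w['fx']*z,(v-w['cy'])/w['fy']*z,z],-1)
T=w['T_tool_cam'];Pt=P@T[:3,:3].T+T[:3,3];Pw=Pt@Ro.from_euler('xyz',s['tool_rot']).as_matrix().T+s['tool_pos']
yaw=.2537;R=np.array([[np.cos(yaw),-np.sin(yaw)],[np.sin(yaw),np.cos(yaw)]]);L=(Pw[...,:2]-[.62453,.020845])@R;zz=Pw[...,2]
im=w['img'].astype(int)
def rep(n,k):
  if k.sum(): print(n,k.sum(),L[k].mean(0).round(4),np.percentile(L[k],[2,98],axis=0).round(4),np.median(zz[k]))
near=(abs(L-[-.062,-.06])<[.05,.16]).all(-1)&(z>0)
rep('cap',near&(zz>.108)&(zz<.118)&(im.sum(2)<130)&(abs(L[...,1]+.085)<.03))
rep('tab',near&(zz>.125)&(zz<.14)&(abs(L[...,1]+.057)<.02))
rep('finger',(Pt[...,2]>-.02)&(Pt[...,2]<.01)&(abs(Pt[...,0])<.06)&(abs(Pt[...,1])<.06))
k=(Pt[...,2]>-.03)&(Pt[...,2]<.01)&(abs(Pt[...,0])<.06)&(abs(Pt[...,1])<.06)&(z>0);print(np.percentile(Pt[k],[1,99],axis=0) if k.sum() else 'nofinger')
E
```

```text
[ 0.58627873 -0.07621401  0.18158191] [-3.14132830e+00  7.53119863e-04 -2.88773085e+00] [ 1.19398483 -0.15524108  0.27885069] [[-9.000e-04 -9.632e-01 -2.689e-01  7.170e-02]
 [ 1.000e+00 -8.000e-04 -4.000e-04  4.000e-04]
 [ 2.000e-04 -2.689e-01  9.632e-01 -1.578e-01]
 [ 0.000e+00  0.000e+00  0.000e+00  1.000e+00]]
go 0.0188
cap 1004 [-0.0636 -0.0866] [[-0.0797 -0.1009]
 [-0.0477 -0.0696]] 0.11268042922554795
tab 330 [-0.0677 -0.0574] [[-0.0844 -0.0596]
 [-0.0497 -0.0546]] 0.13353717683120236
finger 262 [-0.0713 -0.0839] [[-0.0724 -0.0931]
 [-0.0701 -0.0746]] 0.18936606807933307
[[ 0.00860991 -0.00935862 -0.02955003]
 [ 0.01117078  0.01029521 -0.00047679]]
```

View pics/w1.png

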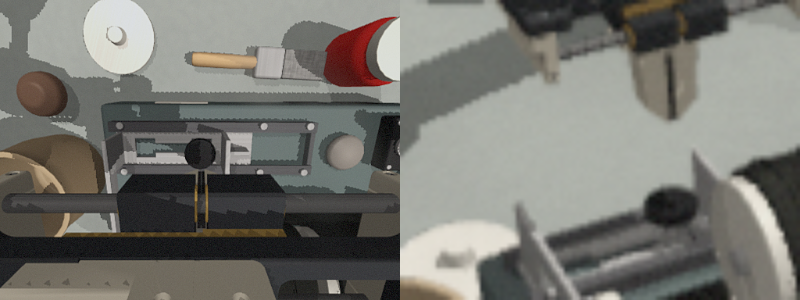

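Left (wrist): the cap at (200,153), tab at (238,150), shut fingertips at (202,200). Right (scene): tapered fingertips above the cap at (670,205). Now the finger's profile.

```bash
python3 - <<'E'
from h import *
s,w,b=pickle.load(open('v2.pkl','rb'))
z=w['range_z'];v,u=np.indices(z.shape);P=np.stack([(u-w['cx'])/w['fx']*z,(v-w['cy'])/w['fy']*z,z],-1)
T=w['T_tool_cam'];Pt=P@T[:3,:3].T+T[:3,3]
for a in np.arange(-.07,.004,.006):
    k=(Pt[...,2]>a)&(Pt[...,2]<a+.006)&(abs(Pt[...,:2])<.07).all(-1)&(z>0)
    if k.sum()>5: print(a.round(3),k.sum(),np.percentile(Pt[k][:,:2],[1,99],axis=0).round(4).tolist())
# scene view profile
from scipy.spatial.transform import Rotation as Ro
Q=(cloud(b)-s['tool_pos'])@Ro.from_euler('xyz',s['tool_rot']).as_matrix()
for a in np.arange(-.07,.006,.006):
    k=(Q[...,2]>a)&(Q[...,2]<a+.006)&(abs(Q[...,:2])<.04).all(-1)
    if k.sum(): print('s',a.round(3),k.sum(),Q[k][:,:2].min(0).round(4),Q[k][:,:2].max(0).round(4))
E
```

```text
-0.07 56 [[0.0035, -0.0283], [0.0356, 0.0272]]
-0.052 102 [[-0.0094, -0.0021], [0.0005, 0.003]]
-0.046 109 [[-0.0102, -0.0017], [0.0001, 0.0026]]
-0.04 28 [[0.0087, -0.0018], [0.0097, 0.0027]]
-0.034 58 [[0.0087, -0.0021], [0.0105, 0.0028]]
-0.028 62 [[0.0089, -0.0031], [0.0109, 0.0039]]
-0.022 64 [[0.0086, -0.0032], [0.0111, 0.0041]]
-0.016 64 [[0.0086, -0.0033], [0.011, 0.0042]]
-0.01 113 [[0.0088, -0.0104], [0.0113, 0.0113]]
-0.004 45 [[0.0086, -0.0051], [0.0109, 0.0066]]
s -0.07 8 [-0.0346 -0.0315] [0.0106 0.0196]
s -0.064 3 [-0.0135 -0.0312] [-0.0089  0.0076]
s -0.058 14 [-0.013  -0.0187] [-0.0082  0.0163]
s -0.052 28 [-0.012  -0.0208] [0.0077 0.0162]
s -0.046 42 [-0.0133 -0.021 ] [0.0089 0.0158]
s -0.04 33 [-0.0133 -0.0206] [0.0042 0.0146]
s -0.034 31 [-0.0134 -0.0201] [0.0051 0.0145]
s -0.028 31 [-0.0133 -0.0192] [0.0099 0.0147]
s -0.022 33 [-0.0137 -0.0188] [0.0039 0.0148]
s -0.016 22 [-0.0133 -0.0183] [-0.0008  0.0138]
s -0.01 15 [-0.0117 -0.0116] [-0.0078  0.0101]
s -0.004 8 [-0.012  -0.0063] [-0.0076  0.0047]
```

Call:
step_arm:
  plan:
    - [1,0,0,0.03,0]
    - [1,0,0,0.055,0]
    - [1,0,0,0.066,0]
    - [1,0,0,0.072,0]
    - [1,0,0,0.076,0]
    - [1,0,0,0.079,0]
    - [1,0,0,0.079,0]

```text
time: 2.95
tool_pos: [0.5862, -0.0762, 0.1038]
tool_rot: [-3.141, 0.001, -2.888]
contact_force: [-4.6, 2.6, 9.0]
opening: 0.0006
grip_force: 4.6
```

Call:
step_arm:
  plan:
    - [1,0,0,0.001,0]
    - [1,0,0.002,0.0015,0]
    - [1,0,0.004,0.0015,0]
    - [1,0,0.006,0.0015,0]
    - [1,0,0.008,0.0015,0]
    - [1,0,0.01,0.0015,0]
    - [1,0,0.012,0.0015,0]
    - [1,0,0.014,0.0015,0]
    - [1,0,0.015,0.0015,0]
    - [1,0,0.015,0.0015,0]

```text
time: 4.2
tool_pos: [0.5853, -0.065, 0.1038]
tool_rot: [-3.134, 0.007, -2.888]
contact_force: [0.0, -9.2, 8.3]
opening: 0.0003
grip_force: 5.7
```

```bash
cat > m.py <<'E'
from cell import *
from h import *
yaw=.2537;R=np.array([[np.cos(yaw),-np.sin(yaw)],[np.sin(yaw),np.cos(yaw)]]);o=np.array([.62453,.020845])
def look(n,r=None):
    s=observe();b=read_camera("top");W=cloud(b);L=(W[...,:2]-o)@R;z=W[...,2]
    print(s['time'],'tcp',((s['tool_pos'][:2]-o)@R*1000).round(1),s['tool_pos'][2].round(4),s['contact_force'].round(1))
    k=(abs(L[...,0]+.062)<.03)&(abs(L[...,1]+.2)<.12)&(z>.12)&(z<.14)&(L[...,1]<-.12)
    if k.sum(): print('crossarm',k.sum(),L[k].mean(0).round(4))
    return s,b,L,z
E
python3 - <<'E'
from m import *
s,b,L,z=look('a');a=read_camera("scene")
cv2.imwrite('pics/p1.png',np.hstack([cv2.resize(b['img'][140:230,220:350],(400,300)),cv2.resize(a['img'][165:240,140:240],(400,300))])[:,:,::-1])
E
```

```text
4.2 tcp [-59.6 -73.2] 0.1038 [ 0.  -9.2  8.3]
crossarm 35 [-0.0602 -0.2847]
```

View pics/p1.png

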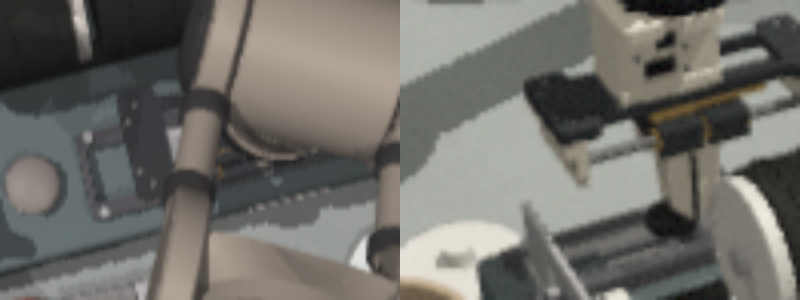

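Call:
step_arm:
  plan:
    - [1,0,-0.008,0,0]
    - [1,0,-0.009,0.001,0]
    - [1,0,-0.009,0.003,0]
    - [1,0,-0.009,0.003,0]

```text
time: 4.8
tool_pos: [0.5865, -0.0701, 0.1012]
tool_rot: [-3.14, 0.006, -2.888]
contact_force: [-3.1, 5.1, 15.7]
opening: 0.0005
grip_force: 7.9
```

Call:
step_arm:
  plan:
    - [1,0,0.003,0,0]
    - [1,0,0.005,0,0]
    - [1,0,0.007,0,0]
    - [1,0,0.009,0,0]
    - [1,0,0.011,0,0]
    - [1,0,0.013,0,0]
    - [1,0,0.015,0,0]
    - [1,0,0.015,0,0]

```text
time: 5.8
tool_pos: [0.5843, -0.0595, 0.1012]
tool_rot: [-3.133, 0.008, -2.888]
contact_force: [0.5, -10.0, 9.8]
opening: 0.0002
grip_force: 6.3
```

```bash
python3 -c "
from m import *
look('b')"
```

```text
5.8 tcp [-59.1 -67.7] 0.1012 [  0.5 -10.    9.8]
crossarm 49 [-0.0569 -0.2804]
```

Call:
step_arm:
  plan:
    - [1,0,0.002,0,0]
    - [1,0,0.004,0,0]
    - [1,0,0.006,0,0]
    - [1,0,0.006,0,0]

```text
time: 6.35
tool_pos: [0.5823, -0.0518, 0.1008]
tool_rot: [-3.137, 0.007, -2.888]
contact_force: [0.9, -3.3, 9.7]
opening: 0.0005
grip_force: 4.5
```

```bash
python3 - <<'E'
from m import *
s,b,L,z=look('a');a=read_camera("scene");Wa=cloud(a);La=(Wa[...,:2]-o)@R;za=Wa[...,2]
k=(za>.118)&(za<.135)&(abs(La[...,0]+.062)<.04)&(La[...,1]<-.13)&(La[...,1]>-.21);print('cross scene',k.sum(),La[k].mean(0))
a0,_=pickle.load(open('v.pkl','rb'));W0=cloud(a0);L0=(W0[...,:2]-o)@R;z0=W0[...,2]
k=(z0>.118)&(z0<.135)&(abs(L0[...,0]+.062)<.04)&(L0[...,1]<-.13)&(L0[...,1]>-.21);print('cross scene start',k.sum(),L0[k].mean(0))
E
```

```text
6.35 tcp [-59.1 -59.7] 0.1008 [ 0.9 -3.3  9.7]
crossarm 39 [-0.0568 -0.2799]
cross scene 51 [-0.05112088 -0.16806139]
cross scene start 52 [-0.04935466 -0.18646662]
```

Call:
step_arm:
  plan:
    - [1,0,0,-0.004,0]
    - [1,0,0.005,-0.006,0]
    - [1,0,0.01,-0.006,0]
    - [1,0,0.015,-0.006,0]
    - [1,0,0.02,-0.006,0]
    - [1,0,0.025,-0.006,0]
    - [1,0,0.03,-0.006,0]
    - [1,0,0.035,-0.006,0]
    - [1,0,0.04,-0.006,0]
    - [1,0,0.043,-0.006,0]
    - [1,0,0.046,-0.006,0]
    - [1,0,0.046,-0.006,0]

```text
time: 7.95
tool_pos: [0.5694, -0.0071, 0.1044]
tool_rot: [-3.139, 0.003, -2.888]
contact_force: [2.5, -5.3, -1.3]
opening: 0.0004
grip_force: 2.5
```

```bash
cat >> m.py <<'E'
def cross():
    a=read_camera("scene");Wa=cloud(a);La=(Wa[...,:2]-o)@R;za=Wa[...,2]
    k=(za>.118)&(za<.135)&(abs(La[...,0]+.062)<.04)&(La[...,1]<-.09)&(La[...,1]>-.21);print('cross scene',k.sum(),La[k].mean(0),np.median(La[k],0))
    im=a['img'].astype(int)
    k=(im.sum(2)<120)&(np.linalg.norm(La-[-.062,-.085],axis=-1)<.03)&(za>.098)&(za<.12);print('cap',k.sum(),np.percentile(za[k],[50,90]))
    return a
E
python3 -c "
from m import *
look('b');cross()"
```

```text
7.95 tcp [-60.4 -13.2] 0.1044 [ 2.5 -5.3 -1.3]
crossarm 42 [-0.0562 -0.2784]
cross scene 52 [-0.05263443 -0.12190997] [-0.05163943 -0.12242488]
cap 88 [0.10580874 0.1079308 ]
```

Call:
step_arm:
  plan:
    - [1,0,0.002,0,0]
    - [1,0,0.004,0,0]
    - [1,0,0.005,0,0]
    - [1,0,0.006,0,0]
    - [1,0,0.007,0,0]
    - [1,0,0.008,0,0]
    - [1,0,0.008,0,0]

```text
time: 8.93
tool_pos: [0.5683, -0.0026, 0.1045]
tool_rot: [-3.133, 0.004, -2.888]
contact_force: [4.9, -19.6, -3.1]
opening: 0.0004
grip_force: 10.2
```

```bash
python3 -c "
from m import *
look('b');cross()"
```

```text
8.925 tcp [-60.3  -8.6] 0.1045 [  4.9 -19.6  -3.1]
crossarm 46 [-0.0555 -0.2767]
cross scene 52 [-0.05071546 -0.11749102] [-0.05099005 -0.1179138 ]
cap 82 [0.11200734 0.11367853]
```

Call:
step_arm:
  plan:
    - [1,0,-0.01,0,0]
    - [1,0,-0.018,-0.005,0]
    - [1,0,-0.018,-0.04,0]
    - [1,0,-0.018,-0.08,0]
    - [1,0.015,0.01,-0.1,0]
    - [1,0.031,0.05,-0.1,0]
    - [1,0.045,0.09,-0.1,0]
    - [1,0.062,0.13,-0.1,0]
    - [1,0.066,0.166,-0.1,0]
    - [1,0.066,0.166,-0.1,0]
    - [1,0.066,0.166,-0.1,0]

```text
time: 10.4
tool_pos: [0.4605, 0.1458, 0.2035]
tool_rot: [-3.141, 0.0, -2.888]
contact_force: [-0.6, 0.5, 0.5]
opening: -0.0001
grip_force: 0.0
```

```bash
python3 - <<'E'
from m import *
s,b,L,z=look('b');a=cross()
a0,b0=pickle.load(open('v.pkl','rb'));W0=cloud(b0);L0=(W0[...,:2]-o)@R;z0=W0[...,2]
for l,zz in((L0,z0),(L,z)):
    k=(zz>.121)&(zz<.14)&(abs(l[...,0]+.062)<.03)&(abs(l[...,1]+.03)<.08)
    print('tab',k.sum(),np.median(l[k],0) if k.sum() else '')
cv2.imwrite('pics/p2.png',np.hstack([cv2.resize(b['img'][140:230,200:350],(400,300)),cv2.resize(a['img'][160:250,140:260],(400,300))])[:,:,::-1])
E
```

```text
10.4 tcp [-127.4  162.2] 0.2035 [-0.6  0.5  0.5]
crossarm 54 [-0.0567 -0.2776]
cross scene 52 [-0.05095823 -0.11739198] [-0.05077183 -0.11784783]
cap 47 [0.11071853 0.11352636]
tab 52 [-0.06320978 -0.0558135 ]
tab 45 [-0.06329775  0.01267076]
```

View pics/p2.png

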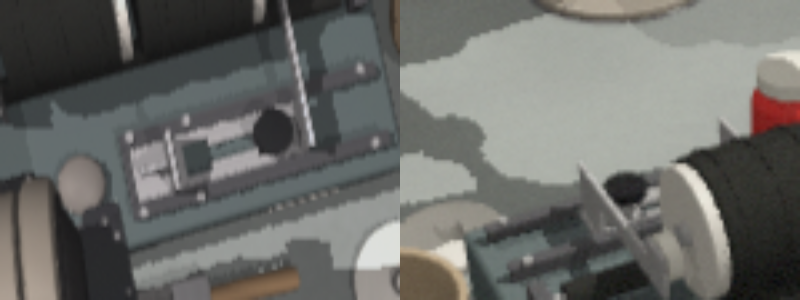

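Left: tab at (175,155) has moved to the far end, cap up at (273,132) in the second hole; right confirms it. Now the switch.

Call:
step_arm:
  plan:
    - [1,0,0,0.04,0]
    - [1,0,0,0.07,0]
    - [1,0,0,0.072,0]
    - [1,-0.008,0,0.072,0]
    - [1,-0.015,0,0.072,0]
    - [1,-0.022,0,0.072,0]
    - [1,-0.028,0,0.072,0]
    - [1,-0.034,0,0.072,0]
    - [1,-0.04,0,0.072,0]
    - [1,-0.045,0,0.072,0]
    - [1,-0.048,0,0.072,0]
    - [1,-0.051,0,0.072,0]
    - [1,-0.051,0,0.072,0]

```text
time: 12.12
tool_pos: [0.51, 0.1588, 0.1311]
tool_rot: [3.142, 0.0, -2.888]
contact_force: [-1.5, 0.3, 0.5]
opening: 0.0006
grip_force: 0.7
```

Call:
step_arm:
  plan:
    - [1,-0.002,0,0,0]
    - [1,-0.004,0,0,0]
    - [1,-0.006,0,0,0]
    - [1,-0.008,0,0,0]
    - [1,-0.008,0,0,0]

```text
time: 12.75
tool_pos: [0.5133, 0.1597, 0.1305]
tool_rot: [3.141, -0.01, -2.888]
contact_force: [-15.0, -5.5, 7.8]
opening: 0.0005
grip_force: 9.0
```

Call:
step_arm:
  plan:
    - [1,0.015,0,0,0]
    - [1,0.04,0,0,0]
    - [1,0.055,0,-0.03,0]
    - [1,0.06,0,-0.08,0]
    - [1,0.1,0.05,-0.1,0]
    - [1,0.1,0.11,-0.1,0]
    - [1,0.1,0.17,-0.1,0]
    - [1,0.1,0.2,-0.1,0]
    - [1,0.1,0.2,-0.1,0]

```text
time: 13.88
tool_pos: [0.3703, 0.3313, 0.2312]
tool_rot: [3.141, 0.001, -2.885]
contact_force: [-0.7, -0.8, -0.1]
opening: 0.0005
grip_force: 0.0
```

```bash
python3 - <<'E'
from m import *
s,b,L,z=look('b');a=cross()
Wa=cloud(a);La=(Wa[...,:2]-o)@R;za=Wa[...,2]
for n,l,zz in(('top',L,z),('scene',La,za)):
    k=(zz>.115)&(zz<.165)&(np.linalg.norm(l-[-.065,.16],axis=-1)<.05)
    for h in(.115,.125,.135,.145):
        q=k&(zz>h)&(zz<h+.01)
        if q.sum(): print(n,h,q.sum(),l[q].mean(0),l[q].min(0),l[q].max(0))
cv2.imwrite('pics/p3.png',np.hstack([cv2.resize(b['img'][140:250,180:350],(400,300)),cv2.resize(a['img'][150:250,160:300],(400,300))])[:,:,::-1])
E
```

```text
13.875 tcp [-168.2  364.3] 0.2312 [-0.7 -0.8 -0.1]
crossarm 46 [-0.057  -0.2808]
cross scene 51 [-0.05045138 -0.11761002] [-0.05145204 -0.11807882]
cap 45 [0.11069074 0.1133939 ]
top 0.115 11 [-0.06635036  0.15918176] [-0.07033744  0.15341981] [-0.06224909  0.16564676]
top 0.125 12 [-0.06262715  0.15740054] [-0.06665576  0.15207266] [-0.05840347  0.16297318]
top 0.135 21 [-0.05530694  0.15895226] [-0.06110095  0.15115001] [-0.0432408   0.16812754]
top 0.145 31 [-0.0505495   0.15915522] [-0.058401    0.15266023] [-0.04292861  0.16570892]
scene 0.125 2 [-0.05337318  0.15061065] [-0.05510622  0.15006488] [-0.05164013  0.15115641]
scene 0.135 17 [-0.04809751  0.15370162] [-0.05795693  0.14884513] [-0.04158602  0.16415265]
scene 0.145 13 [-0.04778634  0.15705266] [-0.05407798  0.15169654] [-0.04197491  0.16117466]
```

View pics/p3.png

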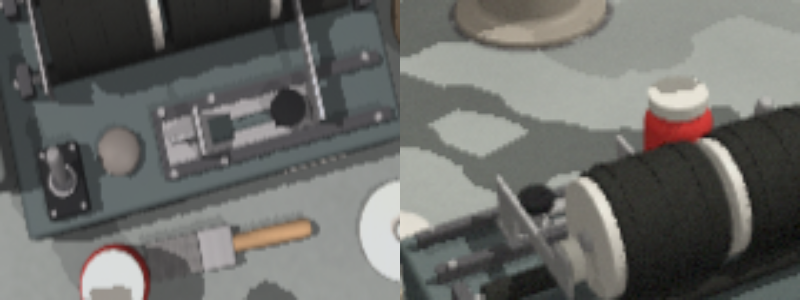

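The lever at (57,165) now leans to the barrels; cap is up at (288,105), tab home at (205,130), loose things unmoved. I compare the lever's lean with its mirrored start value before handing in.

```bash
python3 - <<'E'
from m import *
a0,b0=pickle.load(open('v.pkl','rb'));b=read_camera("top")
for c in(b0,b):
    W=cloud(c);l=(W[...,:2]-o)@R;zz=W[...,2]
    q=(zz>.143)&(zz<.165)&(np.linalg.norm(l-[-.07,.16],axis=-1)<.05)
    print(q.sum(),l[q].mean(0)+[.07,0],l[q].min(0)[0]+.07,l[q].max(0)[0]+.07)
E
```

```text
39 [-0.01733996  0.15949067] -0.024752256327880542 -0.00939317707582428
38 [0.01878241 0.15898631] 0.010112871775893907 0.027228365761040478
```

Symmetric with the start, so the switch is fully over.

```bash
python3 -c "
from cell import *
print(hand_in())"
```

```text
the job is handed in; nothing more can be done
None
```

The job is handed in: the stop is home with the plunger up in the second hole, then the switch was pushed fully on; in the last pictures the loose things looked unmoved.

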